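# Sweep glass offcuts off the cutting board into the scrap tray

## Task

Clear the stained-glass cutting board: with the fingertips, sweep the three straight-edged glass offcuts over the side of the board so that they drop into the open metal scrap tray beside it. Slide them along the board, do not pick them up, and leave the round glass piece and the white tin standing on the board where they are.

Things in the scene. Friction and masses are not known exactly. Their poses are not given: they have to be found in the camera images.
- board: raised pale plywood cutting board, fixed, 280 (its x) x 300 (its y) mm, its flat top 60 mm above the bench. Origin: centre of its underside, on the bench; y runs to its left side, x away from the robot (yaw within 0.15 rad). No rim. Other bench clutter stands at least 30 mm outside the board, tray and box, below 0.25 m
- tray: open-topped sheet-metal scrap tray, fixed, 280 (x) x 140 (y) x 50 mm high, walls and floor 5 mm thick. It stands with its long side 1 mm from the board's left (+y) or right (-y) side, parallel to it and along its whole length; its rim is 10 mm below the board's top. Origin: centre of its underside, on the bench; axes parallel to the board's. On the board's other side stands a closed flat wooden box of the same outline and height (50 mm), fixed: nothing belongs on it
- offcut_a: a small straight-edged slab of brown glass, 44 x 30 mm seen from above and 8 mm thick, about 26 g, lying flat and loose on the board at any yaw. Origin: centre of its underside; x along its 44 mm side, z up
- offcut_b: a small straight-edged slab of brown glass, 36 x 36 mm seen from above and 8 mm thick, about 26 g, lying flat and loose on the board at any yaw. Origin: centre of its underside; x along its 36 mm side, z up
- offcut_c: a small straight-edged slab of brown glass, 50 x 26 mm seen from above and 8 mm thick, about 26 g, lying flat and loose on the board at any yaw. Origin: centre of its underside; x along its 50 mm side, z up
- roundel: the round piece: a disc of the same brown glass, 50 mm across and 8 mm thick, loose on the middle of the board; to be left alone. It and the tin lie along the board's y centreline (within 10 mm), one to the left and one to the right; the offcuts lie in front of and behind that line, about 90 mm from it, so each has a clear straight way to either side of the board. Origin: centre of its underside
- tin: small round white tin with lid, 48 mm across, 42 mm high, 150 g, loose on the board beside the roundel; to be left alone. Origin: centre of its underside

How it is judged:
By the outcome, as a careful person would: the job done as asked, in the order asked, and still so for the second after the job is handed in, with the robot touching nothing.
It also fails if it takes over 64 s, if anything falls off the work surface, if the arm or the gripper's body presses on something with over 40 N, if the wrist force passes 120 N, or if a joint passes its speed limit or range.

## Robot

A 6-joint arm with a two-finger parallel gripper is mounted at the origin on the work surface. World frame = base frame: x ahead of the robot, y to its left, z up, the work surface at z = 0. Lengths are in m, angles in rad, forces in N, time in s.
With the tool pointing down it reaches from about 0.35 to 0.975 m from the base axis. Payload 4.9 kg.
Tool frame: the origin (TCP) lies between the finger pads; the fingertips stand 22 mm ahead of it and the grasp point (between the pads) lies 3 mm ahead of it; z points along the fingers, y is the line along which they close (so a half turn about z gives the same grasp; the last joint's range is limited). The gripper opens to 85 mm and grips with 20 to 120 N. Pads are 22 mm wide; open, the fingers measure 114 mm over their backs; the gripper's body (76 mm by 85 mm) begins 54 mm behind the grasp point. The pads swing forward as they close: fully open they stand 13 mm farther back than shut.
Start: joints at [1.195, 0.053, 1.613, -0, 1.476, -0.119], TCP at [0.159, 0.604, 0.253] pointing down, gripper open.
Joint ranges: [-3.01, 3.01], [-1.01, 2.22], [0.06, 2.58], [-1.02, 4.17], [0.09, 2.62], [-3.14, 3.14]. Speed limits (rad/s): [2.57, 2.57, 3.14, 3.14, 3.14, 3.14].

## Interface

Orientations are given as a unit quaternion [w, x, y, z].
In Python, from plant import state, grab_frame, get_calibration, job_done, recognise, regions_of gives the robot as it stands.
- The arm moves only by the tool apply_moves, never from a script. Its argument "targets" is a list of rows, each an object with "translation": the shift along the tool's x, y, z normalised to -1 to 1, where 1 is 100 mm, a list of three; "twist": the turn about the tool's z normalised to -1 to 1, where 1 is 0.1 rad; "hand": the opening, from 0 (shut) to 1 (fully open). A call has 1 to 8 rows; each row shifts and turns the commanded pose from where the row before left it, along the tool's axes as they then stand; what a row does not reach is not made up. A row lasts 1/10 s, in which the tool goes at most 50 mm and 8.59 degrees, less where a joint would pass 70% of its speed; a pose out of reach is approached as far as the arm can. A call with a number of a shift or a turn outside -1 to 1 is refused whole. A call with a gripper value outside its range is refused whole. The fingers move at their own pace and stop on an object; the grip force is fixed at half the most. Time passes only in rows, so rows that do not move let the fingers close. It gives the time, the measured TCP pose, the force, the opening and the grip force at its end, in the units of the state.
- state(): the state, without advancing time (a new reading comes with each control period).
- grab_frame(name): name is "scene" or "side" or "wrist"; returns the picture (480x640x3 uint8, red, green, blue); there is no depth.
- get_calibration(name): a dict with "camera_matrix" (3x3 intrinsics, pixels), "pose" (4x4, takes a point from camera to world coordinates). Camera axes: x right, y up, looking along -z (the intrinsics and any distortion apply to the point x, -y, -z); pixel columns grow to the right and rows downward; lengths in m; the calibration is good to about 2 mm. The wrist camera is an equidistant fisheye: a pixel r from the principal point sees the ray r / f radians off the axis. A picture is of the moment at which its call begins: read the wrist's pose just before it. get_calibration takes no time and is no camera call; for the wrist camera it gives the pose at the moment of the call.
- job_done(): hands the job in; it is judged then, once.
Trained networks look in the newest picture that a camera, given by its name, has taken for a name from the list of things; names that differ only in an ending like _2 or _b are one class to them, and where a whole thing is asked for, a point or a joint stands for the part that bears it (a point fixed in the world has none). Each returns a list of dicts, best first, with "score" (0 to 1); they miss things now and then, are a little off and sometimes report something else, mostly with a low value. They report only what shows in the picture. A call takes as long as a camera call.
- recognise(camera, query): "point" ([x, y, z] in m, in world coordinates, good to about 4 mm: the middle of the surface that is visible of it).
- regions_of(camera, query): "pixels" (480x640 bool, what is visible of it).
The state is a dict: "time": time; "joint_pos": joint angles; "joint_vel": joint speeds; "joint_efforts": joint torques, N m; "tool_pos": TCP position; "tool_rot": TCP orientation; "contact_force": force on the tool from outside, world axes, zero at the start; "ft_torque": the same for the moment, N m; "gripper_width": opening from 0.0 (shut) to 1.0 (fully open); "grasp_force": force on a finger pad.
Only numpy, scipy, OpenCV 4.12 (cv2) and the standard library are available. Lean on these libraries where they do the work, as an engineer would, in place of code of your own. Each camera call takes 0.05 s, during which the arm holds its last target. There are 200 camera calls.

## Working session

There is one attempt and no reset: what is moved stays moved. The work goes in short steps, Python scripts to look and compute and a tool call to move; the robot and the scene stay as the last step left them, time stands still between calls to the robot, and variables do not carry over. Pictures are saved under pics/ and viewed, at most 10 in all, crops included, and the job is handed in when it is done.

Besides the shell and the picture viewer there is one more tool, called after "Emit:" as a command line: name --argument value ..., lists and objects as JSON in quotes. apply_moves: Moves the arm, as the interface text tells. Its arguments: {"type":"object","properties":{"targets":{"type":"array"}},"required":["targets"]}

```bash
mkdir -p pics; cat > h.py <<'E'
import numpy as np, cv2
from plant import *
def look(n,f):
    im=grab_frame(n); cv2.imwrite('pics/'+f,im[:,:,::-1]); return im
def pix2z(cam,uv,z):
    c=get_calibration(cam);K=np.array(c['camera_matrix']);T=np.array(c['pose'])
    uv=np.atleast_2d(uv).astype(float)
    d=np.c_[(uv[:,0]-K[0,2])/K[0,0],-(uv[:,1]-K[1,2])/K[1,1],-np.ones(len(uv))]@T[:3,:3].T
    return T[:3,3]+d*((z-T[2,3])/d[:,2])[:,None]
E
python3 - <<'E'
from h import *
s=state();print(s['time'],s['tool_pos'],s['tool_rot'],s['gripper_width'])
for n in('scene','side'):
    look(n,n+'0.png'); c=get_calibration(n);print(n,np.round(c['pose'],3).tolist(),[k for k in c])
    for q in('offcut_a','roundel','tin','tray','board'):
        print(n,q,[(np.round(r['point'],3).tolist(),round(r['score'],2)) for r in recognise(n,q)])
E
```

```text
0.0 [0.1585174  0.60396364 0.25206314] [-2.55029851e-04  1.28046296e-01  9.91767652e-01 -1.00271626e-03] 0.9955010275677957
scene [[0.618, -0.555, 0.557, 1.046], [0.786, 0.426, -0.448, -0.335], [0.011, 0.715, 0.699, 0.653], [0.0, 0.0, 0.0, 1.0]] ['camera_matrix', 'pose']
scene offcut_a [([0.669, 0.024, 0.068], 0.69), ([0.682, -0.137, 0.07], 0.62), ([0.604, -0.273, 0.005], 0.59)]
scene roundel [([0.593, -0.107, 0.07], 0.68)]
scene tin [([0.58, 0.049, 0.092], 0.77)]
scene tray [([0.604, -0.271, 0.006], 0.6)]
scene board [([0.619, -0.07, 0.059], 0.95)]
side [[-0.934, 0.267, -0.236, 0.435], [-0.356, -0.703, 0.615, 0.415], [-0.001, 0.659, 0.752, 0.564], [0.0, 0.0, 0.0, 1.0]] ['camera_matrix', 'pose']
side offcut_a [([0.677, -0.125, 0.064], 0.8), ([0.671, 0.026, 0.066], 0.76), ([0.494, -0.089, 0.066], 0.65)]
side roundel [([0.584, -0.098, 0.069], 0.89)]
side tin [([0.566, 0.067, 0.101], 0.74)]
side tray [([0.602, -0.324, 0.009], 0.89)]
side board [([0.564, -0.016, 0.062], 0.55)]
```

View pics/scene0.png

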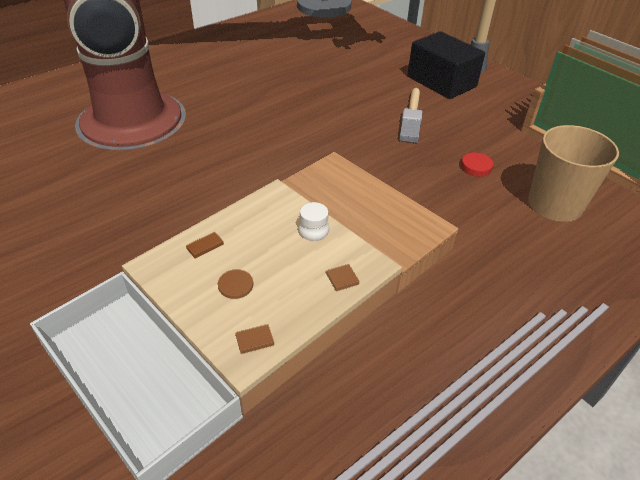

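View pics/side0.png

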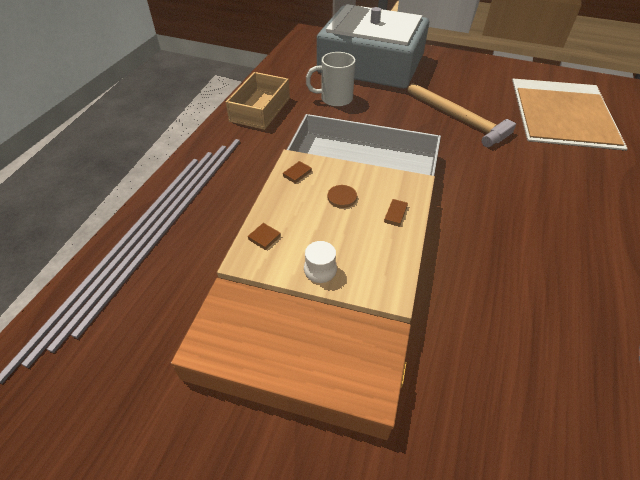

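```bash
python3 - <<'E'
from h import *
for n in('scene','side'):
    look(n,n+'1.png')
    for q,z in(('offcut_a',.068),('roundel',.068),('board',.06),('tray',.05)):
        for r in regions_of(n,q):
            m=r['pixels'].astype(np.uint8)
            c=max(cv2.findContours(m,0,1)[0],key=cv2.contourArea)[:,0]
            w=pix2z(n,c,z)[:,:2]
            rc=cv2.minAreaRect((w*1000).astype(np.float32))
            print(n,q,round(r['score'],2),c.mean(0).round(),np.round(rc[0]),np.round(rc[1]),round(rc[2]), np.round(cv2.boxPoints(rc)).tolist())
E
```

```text
scene offcut_a 0.82 [254. 339.] [ 684. -132.] [45. 35.] 71 [[660.0, -148.0], [693.0, -159.0], [708.0, -117.0], [675.0, -105.0]]
scene offcut_a 0.76 [342. 277.] [673.  26.] [37. 42.] 73 [[647.0, 14.0], [688.0, 2.0], [698.0, 37.0], [658.0, 50.0]]
scene offcut_a 0.68 [204. 244.] [497. -96.] [53. 34.] 87 [[479.0, -122.0], [513.0, -123.0], [516.0, -70.0], [482.0, -68.0]]
scene board 0.59 [267. 282.] [592. -54.] [309. 314.] 5 [[426.0, 90.0], [451.0, -223.0], [759.0, -197.0], [733.0, 116.0]]
scene tray 0.63 [135. 377.] [ 610. -270.] [304. 144.] 5 [[453.0, -212.0], [465.0, -355.0], [768.0, -328.0], [756.0, -185.0]]
side offcut_a 0.9 [264. 235.] [669.  27.] [41. 40.] 76 [[645.0, 12.0], [684.0, 2.0], [693.0, 42.0], [655.0, 52.0]]
side offcut_a 0.76 [396. 212.] [495. -94.] [58. 27.] 88 [[480.0, -123.0], [507.0, -124.0], [509.0, -65.0], [482.0, -65.0]]
side offcut_a 0.65 [297. 172.] [ 679. -128.] [51. 37.] 72 [[653.0, -147.0], [688.0, -159.0], [704.0, -110.0], [669.0, -98.0]]
side roundel 0.62 [342. 196.] [587. -98.] [49. 53.] 21 [[555.0, -82.0], [573.0, -131.0], [619.0, -114.0], [600.0, -64.0]]
side board 0.86 [337. 236.] [580. -48.] [282. 311.] 5 [[426.0, 95.0], [453.0, -215.0], [734.0, -191.0], [706.0, 120.0]]
side tray 0.7 [367. 144.] [ 600. -277.] [280. 128.] 5 [[455.0, -225.0], [465.0, -352.0], [744.0, -329.0], [734.0, -201.0]]
side tray 0.66 [320. 261.] [577.  30.] [48. 78.] 21 [[541.0, 58.0], [568.0, -15.0], [613.0, 2.0], [585.0, 75.0]]
```

Scene picture: the tray is on the board's right (-y) side (scene px ~135,377). The offcuts are at (204,244), (254,339) and (342,277), the roundel at (236,284) and the tin at (314,220). Both cameras agree to within about 5 mm:

| Thing | Position / size (mm) | Identified as |
|---|---|---|
| offcut_c | (496,-95) | 50x26 |
| offcut_a | (682,-130) | 44x30 |
| offcut_b | (671,27) | 36x36 |

Board yaw is about 0.085 rad. I'll raise the tool, turn it across the push direction, and close the fingers.

Emit:
apply_moves --targets '[{"translation":[0,0,-0.3],"twist":0,"hand":0},{"translation":[0,0,-0.2],"twist":1,"hand":0},{"translation":[0,0,0],"twist":1,"hand":0},{"translation":[0,0,0],"twist":1,"hand":0},{"translation":[0,0,0],"twist":1,"hand":0},{"translation":[0,0,0],"twist":1,"hand":0},{"translation":[0,0,0],"twist":1,"hand":0},{"translation":[0,0,0],"twist":1,"hand":0}]'

```text
time: 1.9
tool_pos: [0.1588, 0.6045, 0.3033]
tool_rot: [-0.0, 0.462, 0.887, -0.0]
contact_force: [-0.4, 0.6, 0.4]
gripper_width: 0.003
grasp_force: 0.0
```

Emit:
apply_moves --targets '[{"translation":[0,0,0],"twist":1,"hand":0},{"translation":[0,0,0],"twist":1,"hand":0},{"translation":[0,0,0],"twist":1,"hand":0},{"translation":[0,0,0],"twist":1,"hand":0},{"translation":[0,0,0],"twist":1,"hand":0},{"translation":[0,0,0],"twist":0.3,"hand":0},{"translation":[0,0,0],"twist":0,"hand":0}]'

```text
time: 2.6
tool_pos: [0.1587, 0.6045, 0.3033]
tool_rot: [0.0, 0.677, 0.736, -0.0]
contact_force: [-1.0, -0.0, 0.2]
gripper_width: -0.0
grasp_force: 0.0
```

```bash
cat >> h.py <<'E'
from scipy.spatial.transform import Rotation as R
def to(*pts):
    s=state();w,x,y,z=s['tool_rot'];Rm=R.from_quat([x,y,z,w]).as_matrix();p=np.array(s['tool_pos'])
    print('t',round(s['time'],2),p.round(4),'ytool',np.degrees(np.arctan2(Rm[1,1],Rm[0,1])).round(1),s['gripper_width'],np.round(s['contact_force'],1))
    for q in pts:
        q=np.array(q);print(q,'d(units)',(Rm.T@(q-p)*10).round(3));p=q
E
python3 -c "
from h import *
to((.492,-.045,.3),(.492,-.045,.085),(.508,-.235,.085),(.508,-.235,.15),(.677,-.080,.15),(.677,-.080,.085),(.690,-.230,.085),(.690,-.230,.15),(.667,.078,.15),(.667,.078,.085),(.692,-.23,.085),(.692,-.23,.3))"
```

```text
t 2.6 [0.1587 0.6045 0.3033] ytool 4.8 -0.00017745687798163 [-1.  -0.   0.2]
[ 0.492 -0.045  0.3  ] d(units) [-6.752  2.775  0.033]
[ 0.492 -0.045  0.085] d(units) [ 0.   -0.    2.15]
[ 0.508 -0.235  0.085] d(units) [-1.907 -0.     0.   ]
[ 0.508 -0.235  0.15 ] d(units) [-0.    0.   -0.65]
[ 0.677 -0.08   0.15 ] d(units) [ 1.402  1.814 -0.   ]
[ 0.677 -0.08   0.085] d(units) [ 0.   -0.    0.65]
[ 0.69  -0.23   0.085] d(units) [-1.506  0.003  0.   ]
[ 0.69 -0.23  0.15] d(units) [-0.    0.   -0.65]
[0.667 0.078 0.15 ] d(units) [ 3.088  0.03  -0.   ]
[0.667 0.078 0.085] d(units) [ 0.   -0.    0.65]
[ 0.692 -0.23   0.085] d(units) [-3.09 -0.01  0.  ]
[ 0.692 -0.23   0.3  ] d(units) [-0.    0.   -2.15]
```

Emit:
apply_moves --targets '[{"translation":[-0.42,0.17,0],"twist":0,"hand":0},{"translation":[-0.42,0.17,0],"twist":0,"hand":0},{"translation":[-0.42,0.17,0],"twist":0,"hand":0},{"translation":[-0.42,0.17,0],"twist":0,"hand":0},{"translation":[-0.42,0.17,0],"twist":0,"hand":0},{"translation":[-0.42,0.17,0],"twist":0,"hand":0},{"translation":[-0.42,0.17,0],"twist":0,"hand":0},{"translation":[-0.42,0.17,0],"twist":0,"hand":0}]'

```text
time: 3.4
tool_pos: [0.3228, 0.2795, 0.3035]
tool_rot: [0.0, 0.676, 0.737, 0.001]
contact_force: [1.0, 0.8, 0.1]
gripper_width: 0.001
grasp_force: 0.0
```

Emit:
apply_moves --targets '[{"translation":[-0.42,0.17,0],"twist":0,"hand":0},{"translation":[-0.42,0.17,0],"twist":0,"hand":0},{"translation":[-0.42,0.17,0],"twist":0,"hand":0},{"translation":[-0.42,0.17,0],"twist":0,"hand":0},{"translation":[-0.42,0.17,0],"twist":0,"hand":0},{"translation":[-0.42,0.17,0],"twist":0,"hand":0},{"translation":[-0.42,0.17,0],"twist":0,"hand":0},{"translation":[0,0,0],"twist":0,"hand":0}]'

```text
time: 4.2
tool_pos: [0.4669, -0.0059, 0.3031]
tool_rot: [0.0, 0.679, 0.734, -0.001]
contact_force: [-0.4, 0.2, 0.2]
gripper_width: 0.001
grasp_force: 0.0
```

```bash
python3 -c "
from h import *
to((.492,-.043,.3),(.492,-.043,.085))
T=np.array(get_calibration('wrist')['pose']);K=np.array(get_calibration('wrist')['camera_matrix'])
look('wrist','w1.png')
for q in('offcut_c','roundel','tin'):
  for r in regions_of('wrist',q):
    m=r['pixels'].astype(np.uint8);c=max(cv2.findContours(m,0,1)[0],key=cv2.contourArea)[:,0].astype(float)
    x=(c[:,0]-K[0,2])/K[0,0];y=(c[:,1]-K[1,2])/K[1,1];t=np.hypot(x,y);k=np.sin(t)/t
    d=np.c_[x*k,-y*k,-np.cos(t)]@T[:3,:3].T
    w=T[:3,3]+d*((.068-T[2,3])/d[:,2])[:,None]
    rc=cv2.minAreaRect((w[:,:2]*1000).astype(np.float32));print(q,round(r['score'],2),c.mean(0).round(),np.round(rc[0]),np.round(rc[1]),round(rc[2]))
"
```

```text
t 4.2 [ 0.4669 -0.0059  0.3031] ytool 4.5 0.000526643635946842 [-0.4  0.2  0.2]
[ 0.492 -0.043  0.3  ] d(units) [-0.389  0.221  0.031]
[ 0.492 -0.043  0.085] d(units) [3.00e-03 1.00e-03 2.15e+00]
offcut_c 0.96 [496. 327.] [ 679. -130.] [46. 35.] 70
offcut_c 0.78 [347. 281.] [494. -82.] [28. 27.] 90
offcut_c 0.6 [517. 196.] [668.  26.] [37. 42.] 73
roundel 0.62 [428. 302.] [ 586. -100.] [50. 48.] 3
tin 0.72 [438. 157.] [572.  55.] [58. 49.] 6
```

View pics/w1.png

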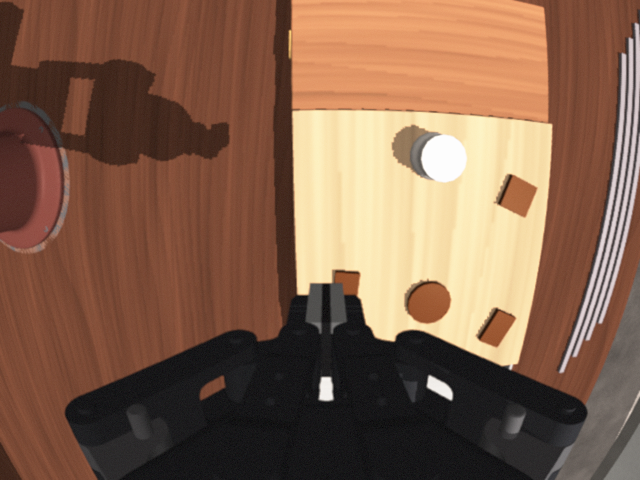

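The wrist picture shows c at px (347,281), partly hidden by the hand, a at (496,327), b at (517,196) and the roundel at (428,302). All of this matches the earlier measurements. Next I'll come down behind c.

Emit:
apply_moves --targets '[{"translation":[-0.38,0.22,0.1],"twist":0,"hand":0},{"translation":[0,0,0.45],"twist":0,"hand":0},{"translation":[0,0,0.45],"twist":0,"hand":0},{"translation":[0,0,0.45],"twist":0,"hand":0},{"translation":[0,0,0.45],"twist":0,"hand":0},{"translation":[0,0,0.2],"twist":0,"hand":0},{"translation":[0,0,0],"twist":0,"hand":0},{"translation":[0,0,0],"twist":0,"hand":0}]'

```text
time: 5.2
tool_pos: [0.4911, -0.0369, 0.0941]
tool_rot: [0.0, 0.676, 0.737, 0.0]
contact_force: [0.6, -0.7, -0.4]
gripper_width: 0.005
grasp_force: 0.0
```

Emit:
apply_moves --targets '[{"translation":[0,0,0.09],"twist":0,"hand":0},{"translation":[0,0,0],"twist":0,"hand":0},{"translation":[-0.1,0,0],"twist":0,"hand":0},{"translation":[-0.1,0,0],"twist":0,"hand":0},{"translation":[-0.2,0,0],"twist":0,"hand":0},{"translation":[-0.2,0,0],"twist":0,"hand":0}]'

```text
time: 5.8
tool_pos: [0.4962, -0.0991, 0.0849]
tool_rot: [0.001, 0.677, 0.736, 0.0]
contact_force: [-0.4, -0.1, -0.6]
gripper_width: -0.005
grasp_force: 0.1
```

```bash
python3 -c "
from h import *
to((.508,-.235,.085)); look('side','s2.png')"
```

```text
t 5.8 [ 0.4962 -0.0991  0.0849] ytool 4.8 -0.0046399801777821745 [-0.4 -0.1 -0.6]
[ 0.508 -0.235  0.085] d(units) [-1.364  0.004 -0.   ]
```

View pics/s2.png

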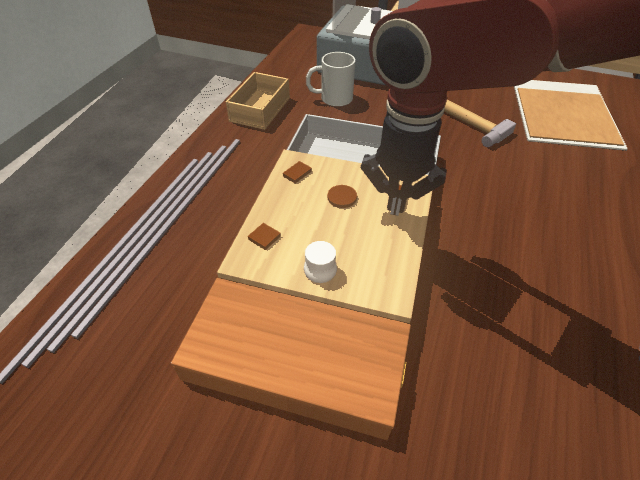

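The fingertips are on the board at px (397,205) with c hidden in front of them; the other things have not moved. I'll keep pushing over the edge, then lift.

Emit:
apply_moves --targets '[{"translation":[-0.2,0,0],"twist":0,"hand":0},{"translation":[-0.2,0,0],"twist":0,"hand":0},{"translation":[-0.2,0,0],"twist":0,"hand":0},{"translation":[-0.2,0,0],"twist":0,"hand":0},{"translation":[-0.2,0,0],"twist":0,"hand":0},{"translation":[-0.2,0,0],"twist":0,"hand":0},{"translation":[-0.2,0,0],"twist":0,"hand":0},{"translation":[0,0,0],"twist":0,"hand":0}]'

```text
time: 6.65
tool_pos: [0.508, -0.24, 0.085]
tool_rot: [0.001, 0.678, 0.735, -0.0]
contact_force: [0.2, 0.1, 0.3]
gripper_width: -0.001
grasp_force: 0.0
```

Emit:
apply_moves --targets '[{"translation":[0,0,-0.35],"twist":0,"hand":0},{"translation":[0,0,-0.35],"twist":0,"hand":0},{"translation":[0.35,0.45,0],"twist":0,"hand":0},{"translation":[0.35,0.45,0],"twist":0,"hand":0},{"translation":[0.35,0.45,0],"twist":0,"hand":0},{"translation":[0.35,0.45,0],"twist":0,"hand":0},{"translation":[0,0,0],"twist":0,"hand":0}]'

```text
time: 7.35
tool_pos: [0.6575, -0.0971, 0.1542]
tool_rot: [-0.0, 0.675, 0.738, 0.001]
contact_force: [-0.6, -0.1, -0.2]
gripper_width: -0.002
grasp_force: 0.0
```

```bash
python3 -c "
from h import *
to((.677,-.078,.15),(.677,-.078,.085))
grab_frame('scene')
for q in ('offcut_c','roundel'): print(q,[(np.round(r['point'],3).tolist(),round(r['score'],2)) for r in recognise('scene',q)])"
```

```text
t 7.35 [ 0.6575 -0.0971  0.1542] ytool 5.1 -0.0016059491540798211 [-0.6 -0.1 -0.2]
[ 0.677 -0.078  0.15 ] d(units) [0.173 0.211 0.042]
[ 0.677 -0.078  0.085] d(units) [-0.001 -0.001  0.65 ]
offcut_c [([0.672, 0.023, 0.065], 0.96), ([0.513, -0.232, 0.03], 0.91), ([0.683, -0.135, 0.069], 0.78)]
roundel [([0.592, -0.106, 0.069], 0.8)]
```

c is in the tray at z about 0.03. Next is a.

Emit:
apply_moves --targets '[{"translation":[0.17,0.21,0.04],"twist":0,"hand":0},{"translation":[0,0,0],"twist":0,"hand":0},{"translation":[0,0,0.32],"twist":0,"hand":0},{"translation":[0,0,0.32],"twist":0,"hand":0},{"translation":[0,0,0],"twist":0,"hand":0},{"translation":[0,0,0],"twist":0,"hand":0}]'

```text
time: 8.1
tool_pos: [0.6729, -0.0841, 0.086]
tool_rot: [-0.001, 0.677, 0.736, -0.001]
contact_force: [-0.4, -0.3, 0.2]
gripper_width: -0.001
grasp_force: 0.0
```

Emit:
apply_moves --targets '[{"translation":[0,0.05,0.01],"twist":0,"hand":0},{"translation":[-0.1,0,0],"twist":0,"hand":0},{"translation":[-0.2,0,0],"twist":0,"hand":0},{"translation":[-0.2,0,0],"twist":0,"hand":0},{"translation":[-0.2,0,0],"twist":0,"hand":0},{"translation":[-0.2,0,0],"twist":0,"hand":0},{"translation":[-0.2,0,0],"twist":0,"hand":0},{"translation":[-0.2,0,0],"twist":0,"hand":0}]'

```text
time: 8.9
tool_pos: [0.69, -0.2142, 0.0852]
tool_rot: [0.0, 0.677, 0.736, -0.0]
contact_force: [-0.0, 1.1, 0.1]
gripper_width: 0.0
grasp_force: 0.0
```

Emit:
apply_moves --targets '[{"translation":[-0.2,0,0],"twist":0,"hand":0},{"translation":[-0.1,0,0],"twist":0,"hand":0},{"translation":[0,0,0],"twist":0,"hand":0},{"translation":[0,0,-0.4],"twist":0,"hand":0},{"translation":[0,0,-0.4],"twist":0,"hand":0}]'

```text
time: 9.4
tool_pos: [0.6912, -0.2405, 0.1634]
tool_rot: [-0.003, 0.677, 0.736, -0.001]
contact_force: [1.3, -0.2, 0.7]
gripper_width: 0.002
grasp_force: 0.0
```

```bash
python3 -c "
from h import *
to((.667,.076,.165),(.667,.076,.085))
grab_frame('scene')
for q in ('offcut_c','roundel'): print(q,[(np.round(r['point'],3).tolist(),round(r['score'],2)) for r in recognise('scene',q)])"
```

```text
t 9.4 [ 0.6912 -0.2405  0.1634] ytool 4.9 0.0018462788068979792 [ 1.3 -0.2  0.7]
[0.667 0.076 0.165] d(units) [ 3.174  0.027 -0.006]
[0.667 0.076 0.085] d(units) [-0.003  0.004  0.8  ]
offcut_c [([0.707, -0.223, 0.048], 0.9), ([0.516, -0.238, 0.025], 0.87), ([0.672, 0.024, 0.068], 0.73)]
roundel [([0.589, -0.105, 0.07], 0.81), ([0.71, -0.225, 0.048], 0.52)]
```

Emit:
apply_moves --targets '[{"translation":[0.45,0,0],"twist":0,"hand":0},{"translation":[0.45,0,0],"twist":0,"hand":0},{"translation":[0.45,0,0],"twist":0,"hand":0},{"translation":[0.45,0,0],"twist":0,"hand":0},{"translation":[0.45,0,0],"twist":0,"hand":0},{"translation":[0.45,0,0],"twist":0,"hand":0},{"translation":[0.45,0.05,0],"twist":0,"hand":0},{"translation":[0,0,0],"twist":0,"hand":0}]'

```text
time: 10.35
tool_pos: [0.6694, 0.0784, 0.1637]
tool_rot: [-0.002, 0.674, 0.739, -0.0]
contact_force: [0.6, -0.9, -0.2]
gripper_width: 0.001
grasp_force: 0.0
```

```bash
python3 -c "
from h import *
to((.667,.076,.165),(.667,.076,.085))
im=grab_frame('scene')
for q in ('offcut_c','roundel'): print(q,[(np.round(r['point'],3).tolist(),round(r['score'],2)) for r in recognise('scene',q)])
a=cv2.resize(im[240:480,20:340],None,fx=1.25*2,fy=2.5);cv2.imwrite('pics/s3.png',a[:,:,::-1])"
```

```text
t 10.35 [0.6694 0.0784 0.1637] ytool 5.2 0.0014622484216773267 [ 0.6 -0.9 -0.2]
[0.667 0.076 0.165] d(units) [-0.021 -0.026 -0.013]
[0.667 0.076 0.085] d(units) [-0.002  0.002  0.8  ]
offcut_c [([0.668, 0.023, 0.068], 0.91), ([0.515, -0.233, 0.03], 0.72), ([0.708, -0.224, 0.046], 0.68)]
roundel [([0.59, -0.108, 0.07], 0.89)]
```

View pics/s3.png

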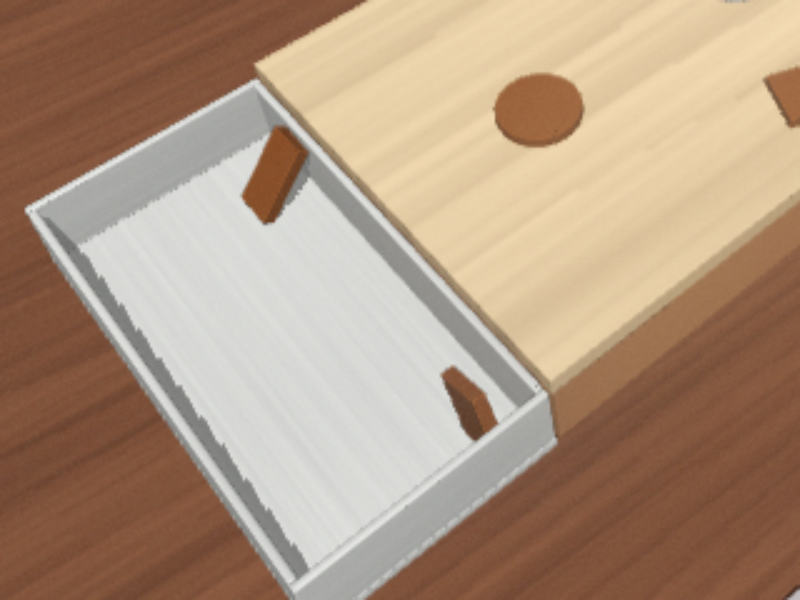

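Both c (crop px 275,175) and a (470,400) are inside the tray, leaning on its wall; the roundel is untouched. I'll push b with a slight drift toward the board's middle, so it drops clear of a and still stays well away from the roundel.

Emit:
apply_moves --targets '[{"translation":[0,0,0.4],"twist":0,"hand":0},{"translation":[0,0,0.38],"twist":0,"hand":0},{"translation":[0,0,0],"twist":0,"hand":0},{"translation":[-0.1,0,0],"twist":0,"hand":0},{"translation":[-0.1,0,0],"twist":0,"hand":0},{"translation":[-0.2,-0.02,0],"twist":0,"hand":0},{"translation":[-0.2,-0.02,0],"twist":0,"hand":0}]'

```text
time: 11.2
tool_pos: [0.6723, 0.0102, 0.0881]
tool_rot: [0.0, 0.677, 0.736, 0.0]
contact_force: [-0.7, -0.8, -0.3]
gripper_width: 0.0
grasp_force: 0.2
```

Emit:
apply_moves --targets '[{"translation":[-0.2,-0.02,0],"twist":0,"hand":0},{"translation":[-0.2,-0.02,0],"twist":0,"hand":0},{"translation":[-0.2,-0.02,0],"twist":0,"hand":0},{"translation":[-0.2,-0.02,0],"twist":0,"hand":0},{"translation":[-0.2,-0.02,0],"twist":0,"hand":0}]'

```text
time: 11.7
tool_pos: [0.6708, -0.0899, 0.0878]
tool_rot: [0.0, 0.677, 0.736, 0.0]
contact_force: [-0.2, 1.7, 2.5]
gripper_width: -0.004
grasp_force: 1.6
```

```bash
python3 -c "
from h import *
to((.665,-.245,.085))
look('scene','s4.png')
for q in ('offcut_c','roundel'): print(q,[(np.round(r['point'],3).tolist(),round(r['score'],2)) for r in recognise('scene',q)])"
```

```text
t 11.7 [ 0.6708 -0.0899  0.0878] ytool 4.8 -0.0037209994284977733 [-0.2  1.7  2.5]
[ 0.665 -0.245  0.085] d(units) [-1.541 -0.187  0.028]
offcut_c [([0.511, -0.232, 0.033], 0.87), ([0.675, -0.122, 0.068], 0.7), ([0.71, -0.225, 0.048], 0.67)]
roundel [([0.59, -0.107, 0.068], 0.78)]
```

The tip is a bit high (66 mm), so I'll back off, lower it, then continue.

Emit:
apply_moves --targets '[{"translation":[0.1,0,0],"twist":0,"hand":0},{"translation":[0,0,0.03],"twist":0,"hand":0},{"translation":[-0.1,0,0],"twist":0,"hand":0},{"translation":[-0.2,-0.02,0],"twist":0,"hand":0},{"translation":[-0.2,-0.02,0],"twist":0,"hand":0},{"translation":[-0.2,-0.02,0],"twist":0,"hand":0}]'

```text
time: 12.45
tool_pos: [0.6695, -0.1509, 0.0844]
tool_rot: [0.0, 0.677, 0.736, -0.0]
contact_force: [0.4, 0.7, 0.3]
gripper_width: -0.004
grasp_force: 0.1
```

Emit:
apply_moves --targets '[{"translation":[-0.2,-0.02,0],"twist":0,"hand":0},{"translation":[-0.2,-0.02,0],"twist":0,"hand":0},{"translation":[-0.2,-0.02,0],"twist":0,"hand":0},{"translation":[-0.2,-0.02,0],"twist":0,"hand":0},{"translation":[-0.1,0,0],"twist":0,"hand":0},{"translation":[0,0,0],"twist":0,"hand":0},{"translation":[0,0,-0.45],"twist":0,"hand":0},{"translation":[0,0,-0.45],"twist":0,"hand":0}]'

```text
time: 13.25
tool_pos: [0.6678, -0.2374, 0.1724]
tool_rot: [-0.003, 0.677, 0.736, -0.001]
contact_force: [0.7, -0.5, 0.4]
gripper_width: 0.003
grasp_force: 0.0
```

Emit:
apply_moves --targets '[{"translation":[0,0,-0.45],"twist":0,"hand":0},{"translation":[0.3,0,-0.35],"twist":0,"hand":0},{"translation":[0.45,0,0],"twist":0,"hand":0},{"translation":[0.45,0,0],"twist":0,"hand":0},{"translation":[0.45,0,0],"twist":0,"hand":0},{"translation":[0.45,0,0],"twist":0,"hand":0},{"translation":[0,0,0],"twist":0,"hand":0},{"translation":[0,0,0],"twist":0,"hand":0}]'

```text
time: 14.05
tool_pos: [0.6513, -0.0279, 0.2544]
tool_rot: [0.0, 0.676, 0.737, -0.0]
contact_force: [0.2, -0.6, 0.4]
gripper_width: 0.001
grasp_force: 0.0
```

```bash
python3 -c "
from h import *
to()
look('scene','s5.png')
for q in ('offcut_c','roundel','tin'): print(q,[(np.round(r['point'],3).tolist(),round(r['score'],2)) for r in recognise('scene',q)])"
```

```text
t 14.05 [ 0.6513 -0.0279  0.2544] ytool 5.0 0.0010048171114450473 [ 0.2 -0.6  0.4]
offcut_c [([0.692, -0.23, 0.017], 0.94), ([0.511, -0.232, 0.031], 0.73), ([0.709, -0.259, 0.013], 0.57)]
roundel [([0.59, -0.106, 0.071], 0.87)]
tin [([0.58, 0.045, 0.093], 0.81)]
```

View pics/s5.png

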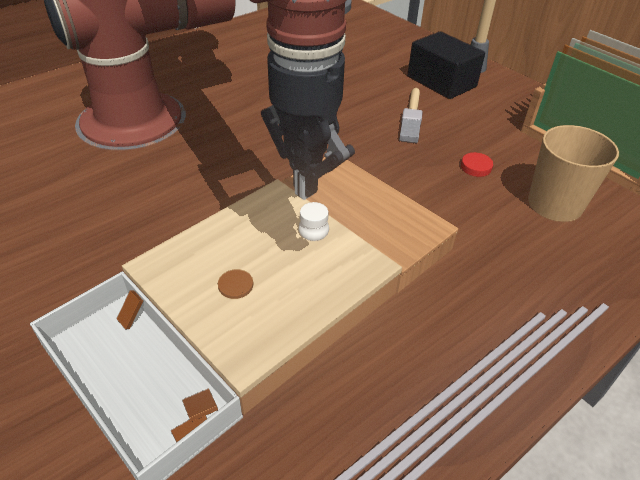

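All three offcuts are in the tray, at px (129,310), (200,404) and (188,428). The roundel (236,284) and the tin (314,220) have not moved, and the arm is clear at z 0.25.

```bash
python3 -c "
from plant import *
print(job_done())"
```

```text
the job is handed in; nothing more can be done
None
```

All three glass offcuts were swept into the scrap tray in about 14 s of robot time; the round piece and the tin were left where they stood, and the job is handed in.

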